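# Index the turbo housing's holding fixture

## Robot

A 7-joint arm with a two-finger parallel gripper is mounted at the origin on the work surface. World frame = base frame: x ahead of the robot, y to its left, z up, the work surface at z = 0. Lengths are in m, angles in rad, forces in N, time in s.
With the tool pointing down it reaches from about 0.425 to 0.925 m from the base axis. Payload 6.8 kg.
Tool frame: the origin (TCP) lies between the finger pads; the fingertips stand 14 mm ahead of it and the grasp point (between the pads) lies 5 mm behind it; z points along the fingers, y is the line along which they close (so a half turn about z gives the same grasp; the last joint's range is limited). The gripper opens to 85 mm and grips with 20 to 120 N. Pads are 22 mm wide; open, the fingers measure 114 mm over their backs; the gripper's body (76 mm by 85 mm) begins 54 mm behind the grasp point. The pads swing forward as they close: fully open they stand 13 mm farther back than shut.
Start: joints at [1.018, 0.477, 0.022, 1.555, -0.011, 1.109, -0.083], TCP at [0.29, -0.609, 0.206] pointing down, gripper open.
Joint ranges: [-2.96, 2.96], [-0.34, 2.1], [-1.41, 1.46], [0.24, 2.44], [-1.37, 4.51], [0.17, 1.92], [-2.96, 2.96]. Speed limits (rad/s): [2.39, 2.39, 3.14, 3.14, 3.14, 3.14, 3.14].

## Interface

Orientations are given as a rotation vector (axis times angle).
In Python, from bench import r, imaging gives the robot as it stands.
- The arm moves only by the tool apply_moves, never from a script. Its argument "moves" is a list of rows, each a list of 2 entries, a list of its own where there are three numbers: the shift along the tool's x, y, z in cm, then the turn about the tool's z in rad. In form: [[[tx, ty, tz], roll], ...]. A call has 1 to 10 rows; each row is the pose to reach, as a shift and turn from the pose commanded when the call began, along the tool's axes at that moment; what a row does not reach only later rows make up. A row lasts 1/12 s, in which the tool goes at most 41.7 mm and 7.16 degrees, less where a joint would pass 70% of its speed; a pose out of reach is approached as far as the arm can. A call with a gripper value outside its range is refused whole. "claw" is the opening, from 0 (shut) to 1 (fully open), set as the call begins (left out, the last holds). The fingers move at their own pace and stop on an object; "grip_force" is the grip in N (left out, the last holds). Time passes only in rows, so rows that repeat a pose let the fingers close. It gives the time, the measured TCP pose, the force and the opening at its end, in the units of the state.
- r.get_obs(): the state, without advancing time (a new reading comes with each control period).
- imaging.grab_frame(name): name is "scene" or "top" or "wrist"; returns a dict with "frame" (480x640x3 uint8, blue, green, red), "intrinsics" (3x3 intrinsics, pixels), "k1" (the pictures are not rectified: a ray, as slopes to the right and down, at radius r is drawn at 1 + k1 r^2 times it, then the intrinsics apply), "T" (4x4, takes a point from camera to world coordinates). Camera axes: x right, y up, looking along -z (the intrinsics and any distortion apply to the point x, -y, -z); pixel columns grow to the right and rows downward; lengths in m; the calibration is good to about 2 mm. A picture is of the moment at which its call begins. There is no depth.
- r.hand_in(): hands the job in, once; it reports no verdict.
The state is a dict: "clock": time; "joints": joint angles; "qvel": joint speeds; "tau": joint torques, N m; "tcp_pos": TCP position; "orientation": TCP orientation; "contact_force": force on the tool from outside, world axes, zero at the start; "moment": the same for the moment, N m; "grip_width": finger opening in m.
Only numpy, scipy, OpenCV 4.12 (cv2) and the standard library are available. Lean on these libraries where they do the work, as an engineer would, in place of code of your own. Each camera call takes 0.05 s, during which the arm holds its last target. There are 200 camera calls.

## Task

Lock the fixture that holds the red turbo housing: turn its black index knob clockwise until you feel it dip into its hidden notch and the orange spring pin drops, then let go, leaving the pin seated in the notch. Leave the other two knobs as they are.

Things in the scene. Friction and masses are not known exactly. Their poses are not given: they have to be found in the camera images.
- index_knob_grip (a point): Grip point on the index knob's upright axis, 76 mm above the work surface. Black bar 40 long, 14 wide, 38 mm high, its top 11 mm above this point, on a black disc 80 mm wide, its top 26 mm below. x: along the bar to the orange pin; z: up; turns with the knob. Bar starts 0 to 0.9 rad anticlockwise of world x; the notch is hidden 0.5 to 1.3 rad clockwise (from above) of the start.
- index_pin (a joint): Orange spring pin, 9 mm wide, in the disc 30 mm from the axis. Value: its drop in m; under 0.001 riding (8 mm proud), 0.007 seated (2 mm proud); its own spring drops it. Turning takes 0.03 Nm. Over the 0.25 rad before the notch's centre the knob pulls ahead by 0.2 Nm; past it, it resists by 0.2 Nm and the pin climbs out within 0.25 rad: turn back. Let go within 0.1 rad, it centres itself.
- pump_knob (a joint): Knob of the fixture with the aluminium pump: like the index knob, but a flat white dot for the pin. Rad, 0 at the start, clockwise positive; turns easily; leave within 0.2. Each fixture is a plate 240 x 110 x 12 mm with its knob on a 90 mm steel drum at the far end and its part 130 mm nearer the robot, at most 94 mm high; yaw up to 0.3 rad.
- filter_knob (a joint): Knob of the fixture with the blue filter head: like the pump's; rad, 0 at the start, leave within 0.2. The three fixtures stand side by side in any order, 200 mm or more apart (plate centres), 70 mm or more between knob discs; the index knob's is the one with the round red turbo housing, 92 mm wide.

How it is judged:
By the outcome, as a careful person would: the job done as asked, in the order asked, and still so for the second after the job is handed in, with the robot touching nothing.
It also fails if it takes over 48 s, if anything falls off the work surface, if the arm or the gripper's body presses on something with over 40 N, if the wrist force passes 120 N, or if a joint passes its speed limit or range.

## Working session

There is one attempt and no reset: what is moved stays moved. The work goes in short steps, Python scripts to look and compute and a tool call to move; the robot and the scene stay as the last step left them, time stands still between calls to the robot, and variables do not carry over. Pictures are saved under pics/ and viewed, on a budget of 10 in all, crops included, one or two more only if the job needs it, and the job is handed in when it is done.

Besides the shell and the picture viewer there is one more tool, called after "Emit:" in YAML: its name, and indented under it one key for each argument. apply_moves: Moves the arm, as the interface text tells. Its arguments: {"type":"object","properties":{"moves":{"type":"array","items":{"type":"array"}},"claw":{"type":"number"},"grip_force":{"type":"number"}},"required":["moves"]}

```bash
mkdir -p pics
cat > h.py <<'E'
import numpy as np, cv2, sys
from bench import r, imaging
def grab(n,save=None):
    f=imaging.grab_frame(n)
    if save: cv2.imwrite('pics/'+save,f['frame'])
    return f
def ray(f,u,v):
    K=np.array(f['intrinsics'],float);k=f['k1']
    d=np.array([(u-K[0,2])/K[0,0],(v-K[1,2])/K[1,1]]);s=d.copy()
    for _ in range(30): s=d/(1+k*(s@s))
    T=np.array(f['T']);w=T[:3,:3]@np.array([s[0],-s[1],-1]);return T[:3,3],w/np.linalg.norm(w)
def plane(f,u,v,z):
    o,w=ray(f,u,v);return o+w*(z-o[2])/w[2]
def tri(*rs):
    A=np.zeros((3,3));b=np.zeros(3)
    for o,w in rs:
        P=np.eye(3)-np.outer(w,w);A+=P;b+=P@o
    p=np.linalg.solve(A,b);return p,[np.linalg.norm((np.eye(3)-np.outer(w,w))@(p-o)) for o,w in rs]
def blobs(f,lo,hi,amin=8):
    m=cv2.inRange(cv2.cvtColor(f['frame'],cv2.COLOR_BGR2HSV),np.array(lo),np.array(hi))
    n,l,s,c=cv2.connectedComponentsWithStats(m)
    return [(s[i,4],c[i].round(1),s[i,:4]) for i in range(1,n) if s[i,4]>=amin]
E
python3 - <<'E'
from h import *
a=grab('top','top.png');b=grab('scene','scene.png')
for f in(a,b):
    print(np.array(f['T']).round(3),f['k1'],np.array(f['intrinsics']).round(1).tolist())
    print('orange',blobs(f,(8,150,120),(22,255,255)));print('red',blobs(f,(0,150,60),(6,255,255),100))
cv2.imwrite('pics/both.png',cv2.resize(np.vstack([a['frame'],b['frame']]),None,fx=.62,fy=.62,interpolation=cv2.INTER_AREA))
print(r.get_obs())
E
```

```text
[[-0.004  0.981 -0.192  0.428]
 [-1.    -0.003  0.006  0.015]
 [ 0.005  0.192  0.981  0.878]
 [ 0.     0.     0.     1.   ]] -0.015386530291994846 [[530.1, 0.0, 332.4], [0.0, 530.1, 235.4], [0.0, 0.0, 1.0]]
orange [(np.int32(79), array([ 2.5, 81.9]), array([ 0, 75,  7, 15], dtype=int32)), (np.int32(39), array([  1.4, 104.6]), array([ 0, 99,  5, 12], dtype=int32)), (np.int32(38), array([339.2, 203.9]), array([336, 201,   7,   7], dtype=int32)), (np.int32(51), array([227.5, 320.4]), array([225, 316,   7,   9], dtype=int32)), (np.int32(33), array([172.4, 324.5]), array([170, 321,   5,   8], dtype=int32))]
red [(np.int32(2336), array([317.9, 301.1]), array([275, 275,  79,  56], dtype=int32))]
[[ 0.656 -0.548  0.519  0.998]
 [ 0.755  0.482 -0.445 -0.359]
 [-0.006  0.684  0.73   0.676]
 [ 0.     0.     0.     1.   ]] -0.09571016447096312 [[514.4, 0.0, 319.1], [0.0, 514.4, 231.9], [0.0, 0.0, 1.0]]
orange [(np.int32(82), array([627.5, 119.7]), array([621, 116,  14,  10], dtype=int32)), (np.int32(88), array([617.9, 127.8]), array([611, 124,  14,  10], dtype=int32)), (np.int32(96), array([608.
[... 775 characters left out ...]
54], dtype=int32))]
{'clock': 0.1, 'joints': array([ 1.01788641,  0.47776156,  0.02233722,  1.55635021, -0.01147512,
        1.10928457, -0.08313294]), 'qvel': array([ 0.00040994, -0.00079101,  0.00123256, -0.003503  ,  0.00160266,
        0.0015422 ,  0.00139102]), 'tau': array([ 3.91117675e-03, -5.97768867e+01,  1.61395703e+00, -2.81954134e+01,
        1.29244136e-02,  5.16170127e-03, -3.43508987e-05]), 'tcp_pos': array([ 0.29017954, -0.6088072 ,  0.20459428]), 'orientation': array([-3.06265603e+00, -6.92612303e-01,  7.97016584e-04]), 'contact_force': array([-0.77439363, -0.13617361,  0.16963401]), 'moment': array([-0.04016784, -0.00527991, -0.06427244]), 'grip_width': 0.08515866641492642}
```

View pics/both.png

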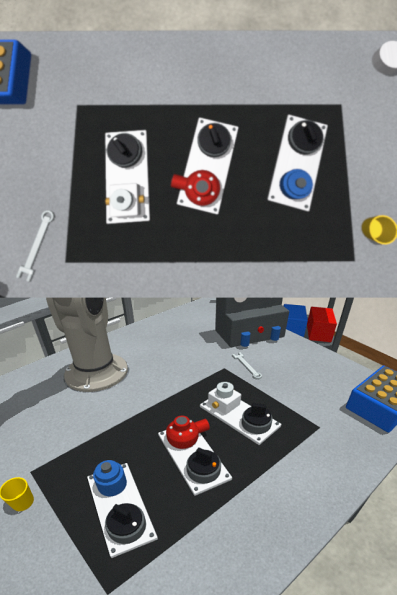

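The top view shows the red housing's fixture in the middle, with its orange pin at about (339,204). In the scene view the pin is at (345,269).

Run:
```python
from h import *
a=grab('top');b=grab('scene')
ca=cv2.resize(a['frame'][180:350,260:400],None,fx=3.5,fy=3.5,interpolation=cv2.INTER_CUBIC)
cb=cv2.resize(b['frame'][180:350,250:390],None,fx=3.5,fy=3.5,interpolation=cv2.INTER_CUBIC)
cv2.imwrite('pics/crop.png',np.hstack([ca,cb])[:, :])
cv2.imwrite('pics/crop.png',cv2.resize(np.hstack([ca,cb]),(800,486)))
p,e=tri(ray(a,339.2,203.9),ray(b,345.3,268.6));print('pin',p,e)
```

```text
pin [ 0.64152715 -0.00090042  0.05467629] [np.float64(0.0004008521596303125), np.float64(0.0004008521596302804)]
```

View pics/crop.png

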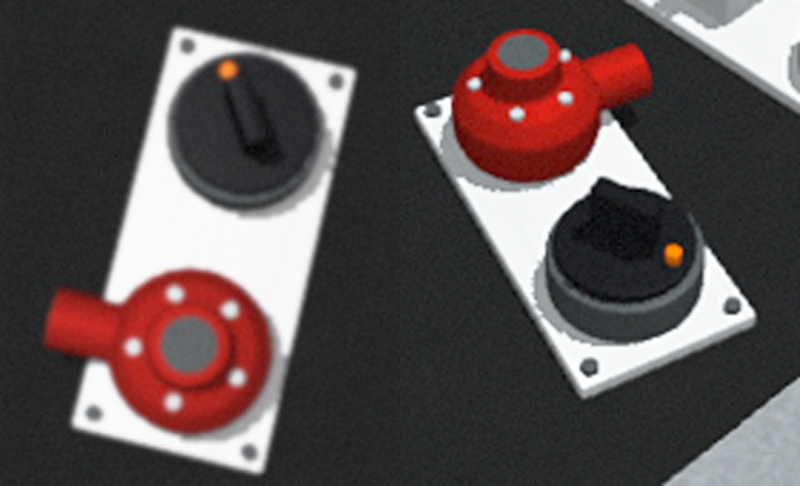

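Run:
```python
from h import *
a=grab('top');b=grab('scene');s=800/980*3.5
C=[plane(a,260+u/s,180+v/s,.012) for u,v in[(175,27),(357,71),(263,474),(71,426)]]
C=np.array(C);print(C.round(4),[np.linalg.norm(C[i]-C[i-1]).round(4) for i in range(4)])
far=(C[0]+C[1])/2;near=(C[2]+C[3])/2;ax=(far-near)/np.linalg.norm(far-near);print('ctr',C.mean(0),'yaw',np.arctan2(ax[1],ax[0]))
print('axis guess(55 from far)',C.mean(0)+ax*.065)
pts={}
for n,f,(x0,y0,x1,y1) in(('a',a,(310,185,385,262)),('b',b,(290,230,375,310))):
    g=cv2.cvtColor(f['frame'],cv2.COLOR_BGR2GRAY)
    o,w=(plane(f,*( (346.5,225) if n=='a' else (329,268)),.05)),0
    print(n,'disc guess',o)
# top disc edge: dark region -> rays onto z=.05 circle fit
g=a['frame'].max(2)
for th in(45,60,75):
    m=((g<th)|(cv2.inRange(cv2.cvtColor(a['frame'],cv2.COLOR_BGR2HSV),(8,120,100),(22,255,255))>0)).astype(np.uint8)
    n,l,st,c=cv2.connectedComponentsWithStats(m);k=l[225,340];cn=cv2.findContours((l==k).astype(np.uint8),0,1)[0][0][:,0]
    P=np.array([plane(a,u,v,.05)[:2] for u,v in cn]);(x,y),R=cv2.minEnclosingCircle((P*1000).astype(np.float32));print(th,st[k],x,y,R)
```

```text
[[ 0.6776  0.0282  0.012 ]
 [ 0.6505 -0.0792  0.012 ]
 [ 0.4178 -0.0212  0.012 ]
 [ 0.4447  0.0867  0.012 ]] [np.float64(0.2401), np.float64(0.1108), np.float64(0.2398), np.float64(0.1112)]
ctr [0.54766871 0.00364998 0.012     ] yaw -0.24522707909336536
axis guess(55 from far) [ 0.61072405 -0.0121305   0.012     ]
a disc guess [ 0.60767973 -0.01276902  0.05      ]
b disc guess [ 0.62131466 -0.01617664  0.05      ]
45 [     0      0    640    480 226819] 678.0199584960938 29.52186393737793 654.8457641601562
60 [ 322  200   49   48 1797] 610.0975341796875 -11.728560447692871 39.207271575927734
75 [ 321  200   51   53 1973] 606.4630737304688 -11.246037483215332 43.44755554199219
```

Emit:
apply_moves:
  moves:
    - [[54.6,-40.1,0],0.1]
    - [[54.6,-40.1,0],0.1]
    - [[54.6,-40.1,0],0.1]
    - [[54.6,-40.1,0],0.1]
    - [[54.6,-40.1,0],0.1]
    - [[54.6,-40.1,0],0.1]
    - [[54.6,-40.1,0],0.1]
    - [[54.6,-40.1,0],0.1]
    - [[54.6,-40.1,0],0.1]
    - [[54.6,-40.1,0],0.1]
  claw: 1

```text
clock: 1.13
tcp_pos: [0.4881, -0.2404, 0.2058]
orientation: [3.095, 0.538, 0.001]
contact_force: [1.8, -0.1, 1.8]
grip_width: 0.0853
```

```bash
cat >> h.py <<'E'
from scipy.spatial.transform import Rotation as Ro
def goal(p,ang=None):
    o=r.get_obs();R=Ro.from_rotvec(o['orientation']).as_matrix()
    a=np.arctan2(R[1,0],R[0,0])
    print('t',o['clock'],'tcp',o['tcp_pos'].round(4),'xang',a.round(4),'tilt',R[:,2].round(4),'j',o['joints'].round(2),'F',o['contact_force'].round(2),'M',o['moment'].round(3),'w',o['grip_width'].round(4))
    print('shift cm',(R.T@(np.array(p)-o['tcp_pos'])*100).round(2), None if ang is None else 'roll %.3f'%(a-ang))
E
python3 -c "
from h import *
goal((.61,-.012,.205),.34)"
```

```text
Traceback (most recent call last):
  File "h.py", line 27, in goal
    print('t',o['clock'],'tcp',o['tcp_pos'].round(4),'xang',a.round(4),'tilt',R[:,2].round(4),'j',o['joints'].round(2),'F',o['contact_force'].round(2),'M',o['moment'].round(3),'w',o['grip_width'].round(4))
                                                                                                                                                                                    ^^^^^^^^^^^^^^^^^^^^^
AttributeError: 'float' object has no attribute 'round'
```

Emit:
apply_moves:
  moves:
    - [[19.2,-17.3,0],0]
    - [[19.2,-17.3,0],0]
    - [[19.2,-17.3,0],0]
    - [[19.2,-17.3,0],0]
    - [[19.2,-17.3,0],0]
    - [[19.2,-17.3,0],0]
    - [[19.2,-17.3,0],0]
    - [[19.2,-17.3,0],0]

```text
clock: 1.8
tcp_pos: [0.6108, -0.0092, 0.2054]
orientation: [-3.091, -0.55, -0.001]
contact_force: [0.2, -0.2, 0.3]
grip_width: 0.0856
```

```bash
sed -i "s/o\['grip_width'\].round(4)/o['grip_width']/;s/a.round(4)/round(a,4)/" h.py; python3 -c "
from h import *
goal((.61,-.012,.071),.34)
f=grab('wrist','w1.png');print(np.array(f['T']).round(3),f['k1'],np.array(f['intrinsics']).round(0).tolist())
print(blobs(f,(8,150,100),(22,255,255),20))
"
```

```text
t 1.8 tcp [ 0.6108 -0.0092  0.2054] xang 0.3519 tilt [ 5.0e-04  2.3e-03 -1.0e+00] j [ 0.09  0.38 -0.23  1.7   0.1   1.07 -1.39] F [ 0.24 -0.2   0.31] M [-0.047 -0.085 -0.009] w 0.08563389138075023
shift cm [-0.19  0.26 13.43] roll 0.012
[[ 0.344  0.898  0.275  0.681]
 [-0.939  0.33   0.098  0.016]
 [-0.002 -0.292  0.956  0.374]
 [ 0.     0.     0.     1.   ]] -0.07747008533290439 [[402.0, 0.0, 321.0], [0.0, 402.0, 237.0], [0.0, 0.0, 1.0]]
[(np.int32(112), array([325.8, 171.1]), array([320, 165,  12,  13], dtype=int32)), (np.int32(29), array([550.2, 467.4]), array([544, 463,  13,  10], dtype=int32))]
```

View pics/w1.png

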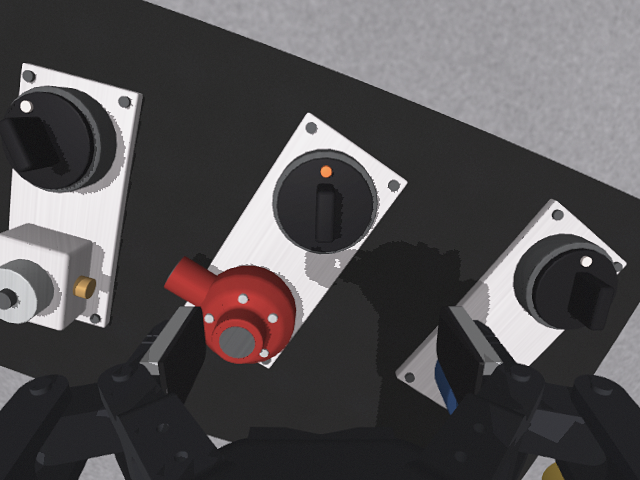

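The wrist view shows the disc centred near (325,203), the pin at (326,171), and the bar upright in the image from about (325,185) to (325,240).

Run:
```python
from h import *
a=grab('top');b=grab('scene');w=grab('wrist')
p,e=tri(ray(w,325.8,171.1),ray(a,339.2,203.9),ray(b,345.3,268.6));print('pin',p.round(4),np.round(e,4))
h=w['frame'].max(2).astype(np.uint8)
# disc: dark pixels, circle on z=.05
for th in(50,58,66):
    m=(h<th).astype(np.uint8);m=cv2.morphologyEx(m,cv2.MORPH_OPEN,np.ones((3,3)))
    n,l,st,c=cv2.connectedComponentsWithStats(m);k=l[215,300];print(th,st[k])
    if st[k,4]<15000:
        cn=cv2.findContours((l==k).astype(np.uint8),0,1)[0][0][:,0]
        P=np.array([plane(w,u,v,.05)[:2] for u,v in cn])*1000;print(cv2.minEnclosingCircle(P.astype(np.float32)))
c=w['frame'][140:265,260:390].astype(float)
cv2.imwrite('pics/w1c.png',cv2.resize(np.clip((c-10)*4,0,255).astype(np.uint8),None,fx=5,fy=4.8,interpolation=cv2.INTER_CUBIC)[:600])
```

```text
pin [ 0.6413 -0.0044  0.0582] [0.0054 0.0034 0.003 ]
50 [ 270  165   95   83 5146]
((612.8419189453125, -11.997663497924805), 39.42617416381836)
58 [ 269  153   97   96 7019]
((612.7549438476562, -11.959636688232422), 40.134281158447266)
66 [ 269  152   97   97 7083]
((612.8950805664062, -12.301267623901367), 40.340110778808594)
```

View pics/w1c.png

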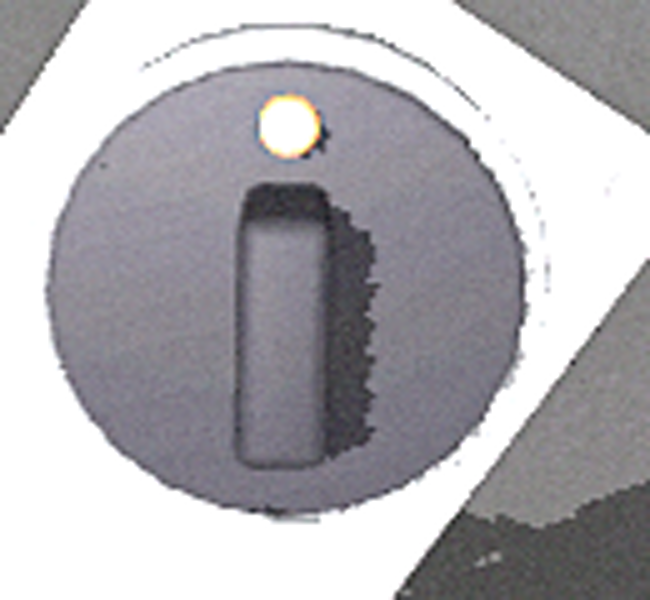

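The arm was still settling in the first picture. In this one the pin is at crop (289,125), and the bar's top face spans crop x 240–325, y 222–466.

Run:
```python
from h import *
a=grab('top');b=grab('scene');w=grab('wrist')
B=lambda f:[q for q in blobs(f,(8,130,100),(22,255,255),20)]
print(B(w)); pw=min(B(w),key=lambda q:abs(q[1][0]-318)+abs(q[1][1]-166))[1]
for c in([ray(w,*pw),ray(a,339.2,203.9)],[ray(w,*pw),ray(b,345.3,268.6)],[ray(w,*pw),ray(a,339.2,203.9),ray(b,345.3,268.6)]):
    p,e=tri(*c);print('pin',p.round(4),np.round(e,4))
q=[plane(w,260+u/5,140+v/4.8,.087) for u,v in[(243,222),(327,222),(326,466),(236,466)]];q=np.array(q)
print(q.round(4),q.mean(0),'len',np.linalg.norm(q[0]-q[3]),'wid',np.linalg.norm(q[0]-q[1]))
d=(q[0]+q[1]-q[2]-q[3]);print('bar ang',np.arctan2(d[1],d[0]))
c=np.array([.6128,-.012]);d=p[:2]-c;print('pin ang',np.arctan2(d[1],d[0]),np.linalg.norm(d))
# bar height: top-face centre seen from scene/top unknown; check by two views of near/far edge later
goal((.6128,-.012,.11),.34)
```

```text
[(np.int32(117), array([316.6, 165.5]), array([311, 160,  12,  12], dtype=int32)), (np.int32(318), array([551., 471.]), array([541, 458,  23,  22], dtype=int32))]
pin [ 0.6413 -0.0016  0.0549] [0.0004 0.0004]
pin [ 0.6419 -0.0016  0.0559] [0.0006 0.0006]
pin [ 0.6415 -0.0013  0.0551] [0.0007 0.0003 0.0007]
[[ 6.291e-01 -5.000e-04  8.700e-02]
 [ 6.332e-01 -1.190e-02  8.700e-02]
 [ 5.971e-01 -2.470e-02  8.700e-02]
 [ 5.926e-01 -1.200e-02  8.700e-02]] [ 0.6129956  -0.01227559  0.087     ] len 0.038337558326960036 wid 0.012099292411271176
bar ang 0.32338119789384034
pin ang 0.355927291816071 0.030607743573417095
t 2.15 tcp [ 0.6093 -0.0163  0.2056] xang 0.3422 tilt [-0.e+00 -7.e-04 -1.e+00] j [ 0.1   0.38 -0.23  1.71  0.1   1.07 -1.39] F [-0.   -0.07 -0.33] M [ 0.013 -0.068  0.051] w 0.08557110686199265
shift cm [ 0.47 -0.29  9.56] roll 0.002
```

Emit:
apply_moves:
  moves:
    - [[0.47,-0.29,3.2],0]
    - [[0.47,-0.29,6.4],0]
    - [[0.47,-0.29,8.5],0]
    - [[0.47,-0.29,9.5],0]
    - [[0.47,-0.29,9.5],0]
    - [[0.47,-0.29,9.5],0]
    - [[0.47,-0.29,9.5],0]

```text
clock: 2.73
tcp_pos: [0.6144, -0.0104, 0.1123]
orientation: [3.095, 0.538, 0.004]
contact_force: [0.2, 0.3, 0.2]
grip_width: 0.0857
```

Run:
```python
from h import *
f=grab('wrist');print(np.array(f['T'])[:3,3].round(3))
goal((.6128,-.012,.071),.34)
c=f['frame'][60:330,180:480].astype(float)
cv2.imwrite('pics/w2c.png',cv2.resize(np.clip((c-5)*3,0,255).astype(np.uint8),None,fx=2.2,fy=2.2,interpolation=cv2.INTER_CUBIC))
print(blobs(f,(8,130,100),(22,255,255),20))
```

```text
[0.684 0.014 0.281]
t 2.7833 tcp [ 0.6145 -0.0103  0.1124] xang 0.3444 tilt [ 0.0032  0.     -1.    ] j [ 0.08  0.49 -0.22  1.78  0.13  0.89 -1.42] F [-0.53 -0.24 -0.2 ] M [ 0.032 -0.001 -0.015] w 0.08553308913544405
shift cm [-0.23  0.1   4.14] roll 0.004
[(np.int32(219), array([322.5, 198.2]), array([315, 190,  16,  17], dtype=int32))]
```

View pics/w2c.png

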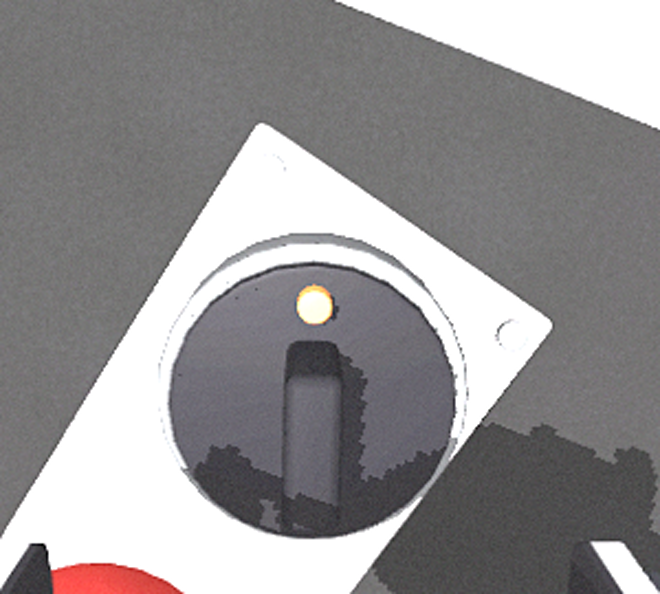

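Close view: the bar is centred at crop x≈313 and the finger gap at ≈308. The bar's upper top-face corners are at crop (288,376) and (338,376).

Run:
```python
from h import *
f=grab('wrist')
for z in(.077,.082,.087,.092):
    q=np.array([plane(f,180+u/2.2,60+v/2.2,z) for u,v in[(286,376),(341,376),(341,535),(283,535)]]);d=q[0]+q[1]-q[2]-q[3]
    print(z,q[:2].mean(0).round(4),'wid',np.linalg.norm(q[0]-q[1]).round(4),q.mean(0).round(4),np.arctan2(d[1],d[0]))
a=grab('top');
p,e=tri(ray(f,*blobs(f,(8,130,100),(22,255,255),20)[0][1]),ray(a,339.2,203.9));print(p,e,np.arctan2(p[1]+.012,p[0]-.6128))
goal((.6128,-.012,.071),.34)
```

```text
0.077 [ 0.629  -0.0063  0.077 ] wid 0.0132 [ 0.6092 -0.0132  0.077 ] 0.3363035514992735
0.082 [ 0.6304 -0.0058  0.082 ] wid 0.0129 [ 0.611  -0.0126  0.082 ] 0.3363035514992749
0.087 [ 0.6317 -0.0053  0.087 ] wid 0.0126 [ 0.6128 -0.0119  0.087 ] 0.336303551499274
0.092 [ 0.6331 -0.0048  0.092 ] wid 0.0122 [ 0.6147 -0.0112  0.092 ] 0.3363035514992739
[ 0.6412726  -0.00160718  0.05491325] [np.float64(0.00039241758968026517), np.float64(0.00039241758968028257)] 0.3499846524311482
t 2.8833 tcp [ 0.6142 -0.0102  0.1121] xang 0.3446 tilt [ 2.8e-03  1.0e-04 -1.0e+00] j [ 0.08  0.49 -0.22  1.78  0.13  0.89 -1.42] F [ 0.45  0.22 -0.33] M [-0.003 -0.017  0.032] w 0.08492727992409488
shift cm [-0.21  0.12  4.11] roll 0.005
```

Emit:
apply_moves:
  moves:
    - [[-0.2,0.1,1.5],0]
    - [[-0.2,0.1,3.0],0]
    - [[-0.2,0.1,4.1],0]
    - [[-0.2,0.1,4.1],0]
    - [[-0.2,0.1,4.1],0]

```text
clock: 3.3
tcp_pos: [0.6115, -0.0117, 0.0695]
orientation: [-3.095, -0.539, 0.001]
contact_force: [0.3, 1.3, 0.7]
grip_width: 0.0853
```

Emit:
apply_moves:
  moves:
    - [[0,0,0],0]
    - [[0,0,0],0]
    - [[0,0,0],0]
    - [[0,0,0],0]
    - [[0,0,0],0]
    - [[0,0,0],0]
    - [[0,0,0],0]
    - [[0,0,0],0]
  claw: 0
  grip_force: 40

```text
clock: 3.97
tcp_pos: [0.6116, -0.0118, 0.0695]
orientation: [3.095, 0.539, 0.0]
contact_force: [0.3, -1.2, -0.1]
grip_width: 0.0
```

Run:
```python
from h import *
goal((.6128,-.012,.071),.34)
b=grab('scene');print(blobs(b,(8,130,100),(22,255,255),10)[-3:]);
```

```text
t 3.9667 tcp [ 0.6116 -0.0118  0.0695] xang 0.3447 tilt [ 0. -0. -1.] j [ 0.08  0.54 -0.21  1.81  0.15  0.81 -1.44] F [ 0.33 -1.16 -0.08] M [0.006 0.031 0.011] w 3.620331495700693e-05
shift cm [ 0.1   0.06 -0.15] roll 0.005
[(np.int32(135), array([615.8, 156.1]), array([609, 151,  15,  12], dtype=int32)), (np.int32(120), array([634.1, 166.4]), array([628, 161,  12,  12], dtype=int32)), (np.int32(46), array([345.2, 268.5]), array([342, 265,   7,   8], dtype=int32))]
```

The gripper shut to zero, so it missed the bar. I'll look before doing anything else.

Run:
```python
from h import *
f=grab('wrist')['frame'];b=grab('scene')['frame'][180:350,250:390]
cv2.imwrite('pics/v5.png',np.hstack([cv2.resize(np.clip(f[100:480,140:500].astype(float)*2,0,255).astype(np.uint8),None,fx=1.2,fy=1.2),cv2.resize(np.clip(b.astype(float)*2,0,255).astype(np.uint8),(360,456))]))
```

```text
(no output)
```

View pics/v5.png

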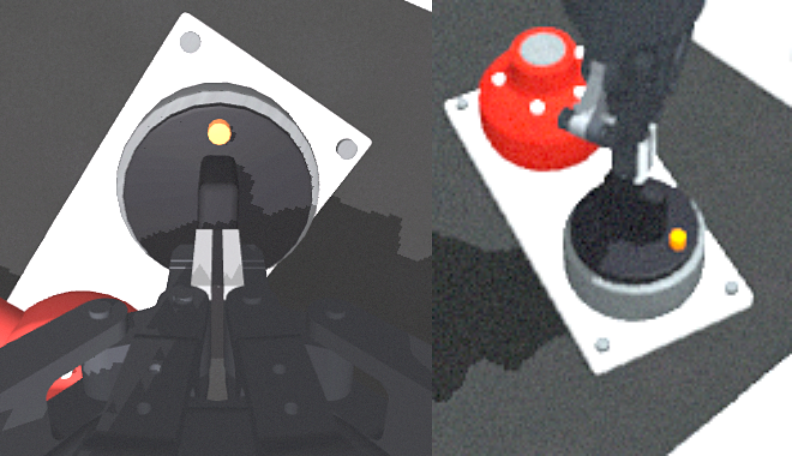

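The pads look shut, with only a few pixels between them at (213–220,240), while the bar is 38 px wide ahead of them. I'll locate the fingertips from both views.

Run:
```python
from h import *
w=grab('wrist','w3.png');b=grab('scene','s3.png');a=grab('top','t3.png')
print(np.array(w['T'])[:3,3].round(4))
tw=ray(w,140+217/1.2,100+229/1.2)
for u,v in[(645,184),(652,178),(625,180)]:
    p,e=tri(tw,ray(b,250+(u-432)/360*140,180+v/456*170));print(p.round(4),np.round(e,4))
for z in(.055,.07,.087,.1):print(z,plane(w,140+217/1.2,100+229/1.2,z).round(4),'bar front edge',plane(w,140+219/1.2,100+187/1.2,z).round(4))
o=r.get_obs();print(o['grip_width'],o['tcp_pos'],o['contact_force'],o['moment'])
g=lambda f,x0,y0,x1,y1,W,H:cv2.resize(np.clip(f['frame'][y0:y1,x0:x1].astype(float)*2.5,0,255).astype(np.uint8),(W,H),interpolation=cv2.INTER_CUBIC)
cv2.imwrite('pics/v6.png',np.hstack([g(w,270,170,370,300,400,520),g(b,290,215,370,319,400,520)]))
```

```text
[0.6817 0.0131 0.2383]
[ 0.6198 -0.0092  0.0912] [0.0018 0.0018]
[ 0.6237 -0.0079  0.099 ] [0.0022 0.0022]
[ 0.6112 -0.012   0.0843] [0.0035 0.0035]
0.055 [ 0.6022 -0.0154  0.055 ] bar front edge [ 0.6199 -0.0099  0.055 ]
0.07 [ 0.6087 -0.0131  0.07  ] bar front edge [ 0.625 -0.008  0.07 ]
0.087 [ 0.6161 -0.0104  0.087 ] bar front edge [ 0.6307 -0.0059  0.087 ]
0.1 [ 0.6217 -0.0084  0.1   ] bar front edge [ 0.6351 -0.0042  0.1   ]
0.00017113969243633546 [ 0.61160407 -0.01180019  0.06948202] [ 0.48748413 -0.53072777 -0.56478493] [ 0.01184172 -0.02065332 -0.01714655]
```

View pics/v6.png

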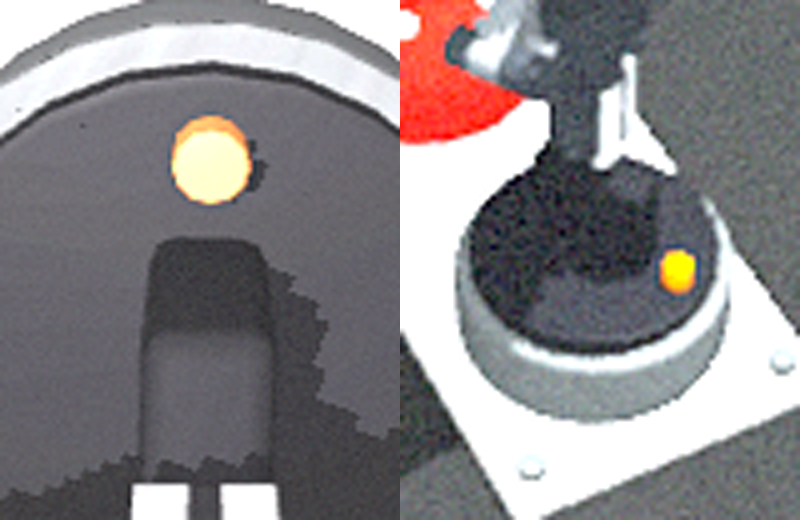

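Run:
```python
from h import *
w=grab('wrist');b=grab('scene')
for pw,pb in(((310,290.75),(335.6,245.4)),((332.5,290.75),(332,248))):
    p,e=tri(ray(w,*pw),ray(b,*pb));print(p.round(4),np.round(e,4))
t=np.array([.6116,-.0118,.0695]);R=Ro.from_rotvec(r.get_obs()['orientation']).as_matrix()
for z in(.0555,.09):  # where would tips project
    for dx in(.011,):
        P=t+R@[dx,0,t[2]-z]
        for f in(w,b):
            T=np.linalg.inv(np.array(f['T']));c=T[:3,:3]@P+T[:3,3];s=np.array([c[0],-c[1]])/-c[2];s*=1+f['k1']*(s@s);K=np.array(f['intrinsics']);print(z,(K[:2,:2]@s+K[:2,2]).round(1))
```

```text
[ 0.6205 -0.0045  0.0958] [0.0019 0.0019]
[ 0.6228 -0.0128  0.0969] [0.0008 0.0008]
0.0555 [320.4 251.2]
0.0555 [333.2 263.4]
0.09 [320.3 279.6]
0.09 [333.5 248.8]
```

The shut fingertips are at z ≈ 0.093, about 38 mm higher than the TCP text implies, so they closed just above the bar (top 0.087). Their x and y match. I'll open, go down about 32 mm and close again.

Emit:
apply_moves:
  moves:
    - [[0,0,0],0]
    - [[0,0,0],0]
    - [[0,0,0],0]
    - [[0,0,0],0]
    - [[0,0,0],0]
    - [[0.1,0,0],0]
    - [[0.1,0,0],0]
  claw: 0.6

```text
clock: 4.95
tcp_pos: [0.6127, -0.0114, 0.0695]
orientation: [-3.095, -0.539, -0.0]
contact_force: [0.1, 1.0, 0.5]
grip_width: 0.0516
```

Emit:
apply_moves:
  moves:
    - [[0,0,0.5],0]
    - [[0,0,1.0],0]
    - [[0,0,1.5],0]
    - [[0,0,2.0],0]
    - [[0,0,2.0],0]

```text
clock: 5.37
tcp_pos: [0.6115, -0.0115, 0.0479]
orientation: [-3.095, -0.539, 0.004]
contact_force: [0.2, -0.5, -0.7]
grip_width: 0.0513
```

Emit:
apply_moves:
  moves:
    - [[0,0,0.4],0]
    - [[0,0,0.8],0]
    - [[0,0,1.2],0]
    - [[0,0,1.2],0]
    - [[0,0,1.2],0]

```text
clock: 5.78
tcp_pos: [0.6123, -0.0114, 0.0372]
orientation: [-3.095, -0.539, 0.001]
contact_force: [-0.5, -0.8, -0.3]
grip_width: 0.0513
```

Emit:
apply_moves:
  moves:
    - [[0,0,0],0]
    - [[0,0,0],0]
    - [[0,0,0],0]
    - [[0,0,0],0]
    - [[0,0,0],0]
    - [[0,0,0],0]
  claw: 0
  grip_force: 40

```text
clock: 6.28
tcp_pos: [0.6128, -0.0115, 0.0379]
orientation: [3.095, 0.539, 0.001]
contact_force: [-0.2, -0.7, 4.0]
grip_width: 0.0133
```

Run:
```python
from h import *
goal((.6128,-.012,.0375),.34)
b=grab('scene');w=grab('wrist');print(blobs(b,(8,130,100),(22,255,255),10)[-1:],blobs(w,(8,130,100),(22,255,255),20));
g=lambda f,x0,y0,x1,y1,W,H:cv2.resize(np.clip(f['frame'][y0:y1,x0:x1].astype(float)*2,0,255).astype(np.uint8),(W,H),interpolation=cv2.INTER_CUBIC)
cv2.imwrite('pics/v7.png',np.hstack([g(w,220,130,420,390,400,520),g(b,290,215,370,319,400,520)]))
```

```text
t 6.2833 tcp [ 0.6128 -0.0115  0.0379] xang 0.3447 tilt [ 5.e-04 -0.e+00 -1.e+00] j [ 0.07  0.58 -0.2   1.83  0.16  0.75 -1.45] F [-0.19 -0.65  3.99] M [-0.006  0.173  0.011] w 0.013333657095271826
shift cm [-0.01  0.05  0.04] roll 0.005
[(np.int32(46), array([345.3, 268.5]), array([342, 265,   7,   8], dtype=int32))] [(np.int32(479), array([321.1, 231. ]), array([310, 218,  23,  27], dtype=int32))]
```

View pics/v7.png

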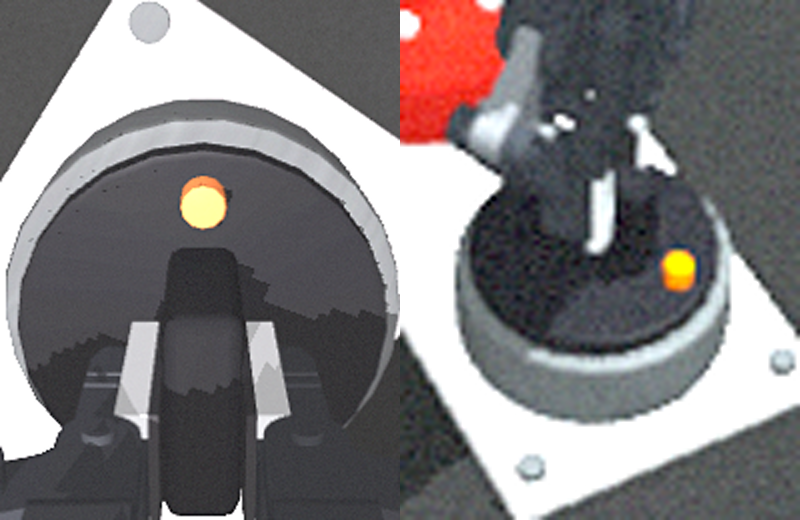

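The bar is gripped at 13.3 mm, centred, and the pin stands clear. Turning clockwise (positive roll, since the tool points down), and watching the moment and the pin blob in the wrist view.

Emit:
apply_moves:
  moves:
    - [[0,0,0],0.04]
    - [[0,0,0],0.08]
    - [[0,0,0],0.12]
    - [[0,0,0],0.16]
    - [[0,0,0],0.2]
    - [[0,0,0],0.2]

```text
clock: 6.88
tcp_pos: [0.6127, -0.0113, 0.0378]
orientation: [3.133, 0.225, 0.001]
contact_force: [-0.6, 0.0, 5.0]
grip_width: 0.0132
```

```bash
cat > st.py <<'E'
from h import *
goal((.6128,-.012,.0375))
w=grab('wrist');b=grab('scene');a=grab('top')
f=lambda q,n:[(int(s),c.tolist(),t.tolist()) for s,c,t in q if n(c)]
print('W',f(blobs(w,(5,120,90),(24,255,255),20),lambda c:abs(c[0]-321)<60 and c[1]<300))
print('S',f(blobs(b,(5,120,90),(24,255,255),6),lambda c:290<c[0]<380 and 210<c[1]<320))
print('T',f(blobs(a,(5,120,90),(24,255,255),6),lambda c:310<c[0]<390 and 190<c[1]<260))
E
python3 st.py
```

```text
t 6.8833 tcp [ 0.6127 -0.0113  0.0378] xang 0.1436 tilt [ 4.e-04 -1.e-04 -1.e+00] j [ 0.03  0.58 -0.15  1.83  0.12  0.74 -1.62] F [-0.59  0.01  5.01] M [-0.006  0.279 -0.037] w 0.013212555739174701
shift cm [-0.    0.07  0.03] None
W [(487, [321.2, 231.0], [310, 218, 24, 27])]
S [(47, [343.1, 271.2], [340, 268, 7, 8])]
T []
```

Emit:
apply_moves:
  moves:
    - [[0,0,0],0.04]
    - [[0,0,0],0.08]
    - [[0,0,0],0.12]
    - [[0,0,0],0.12]

```text
clock: 7.37
tcp_pos: [0.6127, -0.0113, 0.0378]
orientation: [-3.141, -0.038, -0.001]
contact_force: [-1.9, 0.4, 6.4]
grip_width: 0.0134
```

```bash
python3 st.py
```

```text
t 7.3667 tcp [ 0.6127 -0.0113  0.0378] xang 0.0241 tilt [ 4.e-04  1.e-04 -1.e+00] j [ 0.01  0.58 -0.12  1.83  0.1   0.74 -1.72] F [-1.9   0.4   6.41] M [ 0.032  0.354 -0.03 ] w 0.013400540854723017
shift cm [0.01 0.07 0.03] None
W [(486, [321.2, 231.1], [310, 218, 24, 27])]
S [(45, [341.4, 272.4], [339, 269, 6, 8])]
T []
```

Emit:
apply_moves:
  moves:
    - [[0,0,0],0.04]
    - [[0,0,0],0.08]
    - [[0,0,0],0.12]
    - [[0,0,0],0.12]

```text
clock: 7.85
tcp_pos: [0.6127, -0.0113, 0.0378]
orientation: [-3.138, 0.15, -0.001]
contact_force: [-1.3, -0.5, 4.8]
grip_width: 0.0133
```

```bash
python3 st.py
```

```text
t 7.85 tcp [ 0.6127 -0.0113  0.0378] xang -0.0958 tilt [ 4.e-04  1.e-04 -1.e+00] j [-0.01  0.58 -0.09  1.83  0.08  0.74 -1.81] F [-1.31 -0.49  4.85] M [0.008 0.282 0.02 ] w 0.01327758711911431
shift cm [0.01 0.07 0.03] None
W [(488, [321.2, 231.1], [310, 218, 24, 27])]
S [(46, [339.8, 273.3], [337, 270, 7, 8])]
T []
```

Emit:
apply_moves:
  moves:
    - [[0,0,0],0.04]
    - [[0,0,0],0.08]
    - [[0,0,0],0.08]
    - [[0,0,0],0.08]

```text
clock: 8.33
tcp_pos: [0.6127, -0.0112, 0.0378]
orientation: [-3.129, 0.273, -0.001]
contact_force: [-1.0, -0.3, 3.8]
grip_width: 0.0131
```

```bash
python3 st.py
```

```text
t 8.3333 tcp [ 0.6127 -0.0112  0.0378] xang -0.174 tilt [ 4.e-04  2.e-04 -1.e+00] j [-0.03  0.57 -0.07  1.83  0.06  0.74 -1.88] F [-0.97 -0.34  3.79] M [ 0.047  0.301 -0.026] w 0.01310553908062612
shift cm [0.02 0.08 0.03] None
W [(485, [321.2, 231.1], [310, 218, 24, 27])]
S [(45, [338.6, 274.4], [336, 271, 6, 8])]
T []
```

Emit:
apply_moves:
  moves:
    - [[0,0,0],0.04]
    - [[0,0,0],0.08]
    - [[0,0,0],0.08]
    - [[0,0,0],0.08]

```text
clock: 8.82
tcp_pos: [0.6128, -0.0112, 0.0378]
orientation: [-3.116, 0.398, -0.001]
contact_force: [-1.3, -0.6, 6.0]
grip_width: 0.0135
```

```bash
python3 st.py
```

```text
t 8.8167 tcp [ 0.6128 -0.0112  0.0378] xang -0.254 tilt [ 4.e-04  2.e-04 -1.e+00] j [-0.04  0.57 -0.05  1.83  0.04  0.73 -1.94] F [-1.26 -0.59  5.97] M [ 0.037  0.29  -0.054] w 0.013493109001922592
shift cm [0.02 0.08 0.03] None
W [(498, [321.4, 231.0], [310, 218, 24, 27])]
S [(47, [337.2, 274.6], [334, 271, 7, 8])]
T []
```

Emit:
apply_moves:
  moves:
    - [[0,0,0],0.04]
    - [[0,0,0],0.08]
    - [[0,0,0],0.08]
    - [[0,0,0],0.08]

```text
clock: 9.3
tcp_pos: [0.6128, -0.0112, 0.0379]
orientation: [-3.098, 0.522, -0.001]
contact_force: [-1.5, 0.6, 5.9]
grip_width: 0.0133
```

```bash
python3 st.py
```

```text
t 9.3 tcp [ 0.6128 -0.0112  0.0379] xang -0.3341 tilt [ 5.e-04  3.e-04 -1.e+00] j [-0.06  0.57 -0.03  1.83  0.03  0.73 -2.01] F [-1.51  0.61  5.92] M [ 0.118  0.279 -0.159] w 0.013324849703763955
shift cm [0.03 0.08 0.04] None
W [(494, [321.5, 230.9], [310, 218, 24, 27])]
S [(46, [335.8, 275.3], [333, 272, 7, 8])]
T []
```

Emit:
apply_moves:
  moves:
    - [[0,0,0],0.04]
    - [[0,0,0],0.08]
    - [[0,0,0],0.08]
    - [[0,0,0],0.08]

```text
clock: 9.78
tcp_pos: [0.6128, -0.0111, 0.0378]
orientation: [-3.074, 0.646, -0.001]
contact_force: [-1.2, 0.9, 4.7]
grip_width: 0.0134
```

```bash
python3 st.py
```

```text
t 9.7833 tcp [ 0.6128 -0.0111  0.0378] xang -0.4144 tilt [ 4.e-04  4.e-04 -1.e+00] j [-0.07  0.57 -0.01  1.84  0.01  0.73 -2.08] F [-1.18  0.89  4.73] M [ 0.06   0.323 -0.191] w 0.013388943281511329
shift cm [0.04 0.08 0.03] None
W [(460, [321.8, 230.2], [311, 218, 23, 25])]
S [(44, [334.1, 276.0], [331, 273, 7, 8])]
T []
```

The moment is now −0.19 Nm, so the knob is pulling ahead. It's on the ramp and the pin is starting to drop, so I'll take small steps.

Emit:
apply_moves:
  moves:
    - [[0,0,0],0.03]
    - [[0,0,0],0.06]
    - [[0,0,0],0.06]
    - [[0,0,0],0.06]

```text
clock: 10.27
tcp_pos: [0.6128, -0.0111, 0.0378]
orientation: [-3.053, 0.738, -0.001]
contact_force: [-0.7, 1.0, 5.9]
grip_width: 0.0132
```

```bash
python3 st.py
```

```text
t 10.2667 tcp [ 0.6128 -0.0111  0.0378] xang -0.4744 tilt [ 5.e-04  5.e-04 -1.e+00] j [-0.09  0.57  0.    1.84 -0.    0.73 -2.13] F [-0.67  0.96  5.86] M [ 0.11   0.267 -0.264] w 0.013228089670837452
shift cm [0.04 0.08 0.03] None
W [(430, [321.7, 229.7], [311, 218, 23, 24])]
S [(40, [333.1, 276.7], [330, 274, 7, 7])]
T []
```

Emit:
apply_moves:
  moves:
    - [[0,0,0],0.02]
    - [[0,0,0],0.04]
    - [[0,0,0],0.04]
    - [[0,0,0],0.04]

```text
clock: 10.75
tcp_pos: [0.6128, -0.0111, 0.0378]
orientation: [-3.038, 0.799, -0.001]
contact_force: [-1.2, -0.2, 6.3]
grip_width: 0.0132
```

```bash
python3 st.py
```

```text
t 10.75 tcp [ 0.6128 -0.0111  0.0378] xang -0.5143 tilt [ 5.e-04  4.e-04 -1.e+00] j [-0.09  0.57  0.01  1.84 -0.01  0.73 -2.16] F [-1.17 -0.2   6.35] M [ 0.14   0.288 -0.208] w 0.01322338817303178
shift cm [0.04 0.08 0.03] None
W [(410, [321.7, 229.2], [311, 218, 23, 23])]
S [(38, [332.1, 276.9], [329, 274, 7, 7])]
T []
```

Emit:
apply_moves:
  moves:
    - [[0,0,0],0.03]
    - [[0,0,0],0.05]
    - [[0,0,0],0.05]
    - [[0,0,0],0.05]

```text
clock: 11.23
tcp_pos: [0.6128, -0.0111, 0.0378]
orientation: [-3.017, 0.874, -0.001]
contact_force: [-2.1, 0.3, 6.0]
grip_width: 0.0128
```

```bash
python3 st.py
```

```text
t 11.2333 tcp [ 0.6128 -0.0111  0.0378] xang -0.5642 tilt [ 5.e-04  5.e-04 -1.e+00] j [-0.1   0.57  0.03  1.84 -0.02  0.73 -2.2 ] F [-2.06  0.28  6.  ] M [ 0.188  0.326 -0.17 ] w 0.012805929626740917
shift cm [0.05 0.08 0.03] None
W [(382, [321.7, 228.7], [311, 218, 23, 22])]
S [(34, [331.3, 277.5], [328, 275, 7, 6])]
T []
```

Emit:
apply_moves:
  moves:
    - [[0,0,0],0.02]
    - [[0,0,0],0.03]
    - [[0,0,0],0.03]
    - [[0,0,0],0.03]

```text
clock: 11.72
tcp_pos: [0.6128, -0.0111, 0.0378]
orientation: [-3.004, 0.918, -0.001]
contact_force: [-0.8, 0.9, 5.5]
grip_width: 0.0128
```

```bash
python3 st.py
```

```text
t 11.7167 tcp [ 0.6128 -0.0111  0.0378] xang -0.5933 tilt [ 5.e-04  3.e-04 -1.e+00] j [-0.11  0.57  0.03  1.84 -0.03  0.73 -2.22] F [-0.82  0.91  5.45] M [0.127 0.197 0.072] w 0.012790487017942961
shift cm [0.05 0.08 0.03] None
W [(380, [321.4, 228.5], [311, 218, 22, 22])]
S [(33, [330.8, 277.6], [328, 275, 7, 6])]
T []
```

The moment has flipped to +0.07 at a 0.94 rad turn, so this is the notch's centre. Releasing and lifting straight up.

Emit:
apply_moves:
  moves:
    - [[0,0,0],0]
    - [[0,0,0],0]
    - [[0,0,0],0]
    - [[0,0,0],0]
    - [[0,0,0],0]
    - [[0,0,0],0]
  claw: 0.6

```text
clock: 12.37
tcp_pos: [0.6125, -0.0115, 0.0373]
orientation: [3.003, -0.921, -0.0]
contact_force: [0.4, -0.6, -0.7]
grip_width: 0.0513
```

Emit:
apply_moves:
  moves:
    - [[0,0,-1],0]
    - [[0,0,-3],0]
    - [[0,0,-6],0]
    - [[0,0,-9],0]
    - [[0,0,-12],0]
    - [[0,0,-15],0]
    - [[0,0,-15],0]
    - [[0,0,-15],0]
    - [[0,0,-15],0]

```text
clock: 13.12
tcp_pos: [0.6122, -0.0114, 0.1877]
orientation: [-3.003, 0.921, -0.0]
contact_force: [-0.2, 0.5, -1.7]
grip_width: 0.0513
```

```bash
python3 st.py
python3 - <<'E'
from h import *
w=grab('wrist');b=grab('scene');a=grab('top')
g=lambda f,x0,y0,x1,y1,W,H:cv2.resize(np.clip(f['frame'][y0:y1,x0:x1].astype(float)*1.5,0,255).astype(np.uint8),(W,H),interpolation=cv2.INTER_CUBIC)
cv2.imwrite('pics/v8.png',np.hstack([g(w,120,0,640,480,500,460),g(b,290,215,370,315,300,460)]))
P=[q for q in blobs(b,(5,120,90),(24,255,255),6) if 290<q[1][0]<380 and 210<q[1][1]<320][0][1]
W=[q for q in blobs(w,(5,120,90),(24,255,255),6) if q[1][1]<330]
for q in W:
    p,e=tri(ray(b,*P),ray(w,*q[1]));print(q[1],p.round(4),np.round(e,4),'ang',np.arctan2(p[1]+.012,p[0]-.6128),np.hypot(p[1]+.012,p[0]-.6128))
E
```

```text
t 13.1167 tcp [ 0.6122 -0.0114  0.1877] xang -0.5952 tilt [ 0.  0. -1.] j [-0.12  0.39  0.05  1.73 -0.02  1.02 -2.23] F [-0.18  0.47 -1.72] M [0.013 0.035 0.043] w 0.051302452388485825
shift cm [8.000e-02 1.000e-02 1.502e+01] None
W [(116, [319.9, 174.2], [314, 169, 13, 12])]
S [(33, [331.1, 277.5], [328, 275, 7, 6])]
T []
[319.3 173.6] [ 0.6381 -0.028   0.0521] [0.0007 0.0007] ang -0.5638790894325914 0.029957523750830023
```

View pics/v8.png

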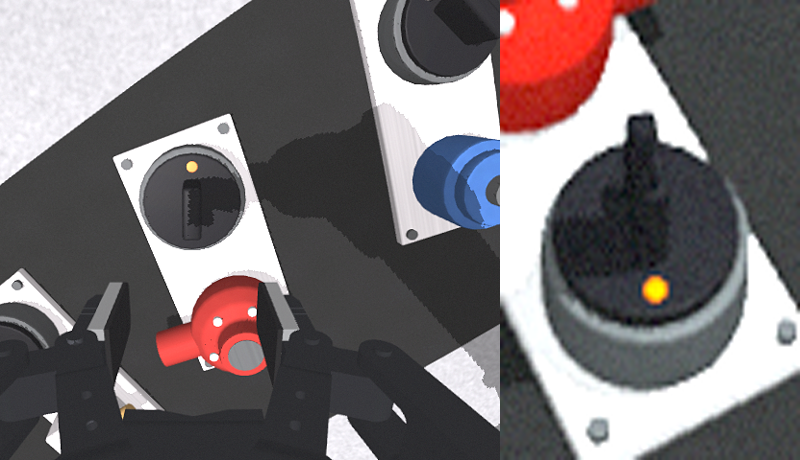

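The pin now stands about 2 mm proud (z ≈ 0.052; it was 0.055 in mid-body while riding), and the gripper is clear of everything. Handing in.

```bash
python3 -c "
from h import *
print(r.get_obs()['qvel'].round(3)); print(r.hand_in())"
```

```text
[-0.    -0.002  0.001 -0.002 -0.     0.001 -0.001]
the job is handed in; nothing more can be done
None
```

The index knob on the red turbo housing's fixture is locked, with its orange pin seated in the notch, and I've handed the job in. I gripped the bar and turned it clockwise about 0.94 rad. The knob's pull grew to about 0.2 Nm, then reversed sign at the notch's centre. I let go there and lifted 15 cm clear, about 13 s into the 48 s allowed.

**Last checks**
- **Pin height:** after release the pin measured z ≈ 0.052 m from two views, against a disc top at 0.050 m. That is about 2 mm proud, so seated.
- **Pin position:** it sat 30.0 mm from the axis at −0.56 rad. The tool was at −0.595 rad on release; I put the 0.03 rad difference down to measurement error.
- **Clear of contact:** the arm was at rest and touching nothing. The pump and filter knobs were never approached, but I didn't measure them again at the end.

**What disagreed:** the first grasp closed on nothing. The fingertips stood about 38 mm higher than the TCP text implies, so they shut just above the bar without touching it. I found this from two views, went down 32 mm more, and gripped the bar on the second try at 13.3 mm (the bar is 14 mm wide).

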